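Shut the sewing box and hold the inspection mirror on its clasp

ROBOT

A 6-joint arm with a two-finger parallel gripper is mounted at the origin on a cart in front of the work surface, level with it; the furniture and walls round the work are solid. World frame = base frame: x ahead of the robot, y to its left, z up, the work surface at z = 0. Lengths are in m, angles in degrees, forces in N, time in s.
With the tool pointing down it reaches from about 0.35 to 0.875 m from the base axis. Payload 4.2 kg.
Tool frame: the origin (TCP) lies midway between the tips of the shut fingers; the grasp point (between the pads) lies 19 mm behind it; z points along the fingers, y is the line along which they close (so a half turn about z gives the same grasp; the last joint's range is limited). The gripper opens to 87 mm and grips with 3 to 60 N. Pads are 19 mm wide; open, the fingers measure 117 mm over their backs; the gripper's body (75 mm by 190 mm) begins 51 mm behind the grasp point.
Start: joints at [79.274, 22.042, 0.453, 0, -68.411, -14.817], TCP at [0.269, 0.564, 0.223] pointing down, gripper open.
Joint ranges: [-179.83, 179.83], [-69.29, 118.12], [-61.27, 80.66], [-181.25, 117.63], [-171.15, -9.14], [-177.46, 177.46]. Speed limits (degrees/s): [159.86, 159.86, 180, 180, 180, 180].

INTERFACE

Orientations are given as a 3x3 rotation matrix whose columns are the frame's x, y, z axes.
In Python, from station import r, cams gives the robot as it stands.
- The arm moves only by the tool play_rows, never from a script. Its argument "commands" is text: rows parted by semicolons, each of 6 numbers parted by spaces: the shift along the world's x, y, z normalised to -1 to 1, where 1 is 30 mm, then the turn, a rotation vector about the world's x, y, z normalised to -1 to 1, where 1 is 0.15 rad. A call has 1 to 20 rows; each row shifts and turns the commanded pose from where the row before left it; what a row does not reach is not made up. A row lasts 1/10 s, in which the tool goes at most 50 mm and 8.59 degrees, less where a joint would pass 70% of its speed; a pose out of reach is approached as far as the arm can. A call with a number of a shift or a turn outside -1 to 1 is refused whole. A call with a gripper value outside its range is refused whole. "grip" is the finger opening in mm, from 0 to 87, set as the call begins (left out, the last holds). The fingers move at their own pace and stop on an object; the grip force is fixed at half the most. Time passes only in rows, so rows that do not move let the fingers close. It gives the time, the measured TCP pose, the force, the opening and the grip force at its end, in the units of the state.
- r.sense(): the state, without advancing time (a new reading comes with each control period).
- cams.capture(name): name is "side" or "top" or "wrist"; returns (picture, depth): 384x512x3 uint8, blue, green, red; 384x512 float32, m along the optical axis (not along the pixel's ray), 0 where there is no reading.
- cams.camera_info(name): a dict with "mtx" (3x3 intrinsics, pixels), "R" (3x3) and "t" (3): a world point X has camera coordinates R X + t. Camera axes: x right, y down, z forward; pixel columns grow to the right and rows downward; lengths in m; the calibration is good to about 2 mm. A picture is of the moment at which its call begins: read the wrist's pose just before it. camera_info takes no time and is no camera call; for the wrist camera it gives the pose at the moment of the call.
- r.finish_job(): hands the job in; it is judged then, once.
The state is a dict: "time_s": time; "joints": joint angles; "joint_velocities": joint speeds; "effort": joint torques, N m; "tcp_pos": TCP position; "ee_rot": TCP orientation; "wrist_force": force on the tool from outside, world axes, zero at the start; "moment": the same for the moment, N m; "gripper_width": opening from 0.0 (shut) to 1.0 (fully open); "gripper_force": force on a finger pad.
Only numpy, scipy, OpenCV 4.12 (cv2) and the standard library are available. Lean on these libraries where they do the work, as an engineer would, in place of code of your own. Each camera call takes 0.05 s, during which the arm holds its last target. There are 200 camera calls.

TASK

Close the lid of the open wooden sewing box completely, then turn the small swivelling mirror on the camera mount by the grip on top of it until the camera on the rail sees the box's clasp in the middle of the mirror. The mirror springs back if let go, so finish while still gripping it and holding it still at that angle; leave the dropper bottle, the tablet bottle and the little vial where they are.

Things in the scene. Friction and masses are not known exactly. Their poses are not given: they have to be found in the camera images.
- box: The open wooden sewing box (another, shut, may stand far off at the right and has no part in this), 141 x 204 x 73 mm (depth x width x height), fixed to the worktop, with reels of thread in it. Origin: centre of its underside. Its -x axis points out of its front (the clasp side), z up. The lid's hinge line runs along the box's y axis at x = +0.068, z = 0.064 m in the box frame, at its back.
- box_lid (a joint): Lid of the box, a board 134 mm from hinge to front edge, 204 mm wide, 10 mm thick, rad: 0 = shut, about 1.7 = open, leaning slightly backwards from upright. Its outer face lies 9 mm from the hinge axis (facing up when shut, backwards when open). Pushed forward past upright (1.57) it falls shut by itself; light, no latch.
- clasp (a point): The small brass clasp plate at the middle of the lid's front edge, on the front face, 20 mm wide; it moves with the lid. When the lid is shut it lies at (-0.070, 0, 0.060) m in the box frame and faces the box's -x.
- mount: Camera mount fixed to the worktop: aluminium rail 225 x 36 x 10 mm with a small black camera (56 mm wide, top at 82 mm) on one end and the mirror on the other. Origin: on the worktop under the mirror's upright turning axis; its -x axis points along the rail to the camera, z up.
- lens (a point): Front of the camera's lens, 62 mm above the worktop, 148 mm from the mirror's axis; the camera looks level along the rail, straight at the mirror's axis. (Room: a fixed wooden rail under the wall cabinets runs along the whole worktop, parallel to y, at x = 0.613 m, its lower edge 0.557 m above the worktop; keep wrist and arm clear of it.)
- mirror (a joint): Angle of the upright mirror about its vertical axis, rad, 0 to 1.5, growing clockwise seen from above. At 0, its rest stop, the mirror faces the camera squarely; turned by some angle, it sends the camera's line of sight off at twice that angle from the rail. A light spring (0.015 N m at 0, 0.09 N m at 1.5) turns it back to 0 when let go. The glass is 76 mm wide and 56 mm high, centred 62 mm above the worktop; the axis lies in its face.
- mirror_grip (a point): Centre of the grip tab on top of the mirror, on the turning axis, 116 mm above the worktop: an upright grey tab 12 mm thick, 44 mm wide, from 96 mm (the top edge of the 9 mm thick mirror frame) to 136 mm high. It turns with the mirror; its x axis is across its thickness (-x is where the mirror faces), y along its width, z up.
- sight_line (a point): No visible thing: the point on the mirror's axis at the glass's middle height (62 mm) where the camera's line of sight meets the mirror. Its x axis points along the line of sight after reflection, level; z up.
- dropper_mid (a point): Centre of a small brown dropper bottle with a black top, 26 mm across, 83 mm high, standing, a bystander.
- tablets_mid (a point): Centre of a white tablet bottle with screw cap, 37 mm across, 78 mm high, a bystander.
- vial_mid (a point): Centre of a small white vial, 18 mm across, 40 mm high, standing, a bystander.

How it is judged:
By the outcome, as a careful person would: the job done as asked, in the order asked, and still so for the second after the job is handed in, while the arm keeps its last pose, push and grip.
It also fails if it takes over 51 s, if anything falls off the work surface, if the arm or the gripper's body presses on something with over 40 N, if the wrist force passes 120 N, or if a joint passes its speed limit or range.

## Working session

There is one attempt and no reset: what is moved stays moved. The work goes in short steps, Python scripts to look and compute and a tool call to move; the robot and the scene stay as the last step left them, time stands still between calls to the robot, and variables do not carry over. Pictures are saved under pics/ and viewed, at most 10 in all, crops included, and the job is handed in when it is done.

Besides the shell and the picture viewer there is one more tool, called after "Emit:" as name(argument=value, ...) on one line, values as JSON. play_rows: Moves the arm, as the interface text tells. Scaled input: -1 to 1 covers 30 mm each way for a shift and 0.15 rad each way for a turn. Its arguments: {"type":"object","properties":{"commands":{"type":"string"},"grip":{"type":"number"}},"required":["commands"]}

```bash
mkdir -p pics; ls; python3 - <<'E'
from station import r,cams
import cv2,numpy as np
ims=[]
for n in("side","top"):
    p,d=cams.capture(n); i=cams.camera_info(n)
    np.savez(f"pics/{n}.npz",p=p,d=d,**i); cv2.imwrite(f"pics/{n}.png",p)
    print(n,(-i["R"].T@i["t"]).round(3),i["R"][2].round(2))
s=r.sense();print(s["ee_rot"],s["time_s"])
E
```

```text
pics
side [0.352 1.19  0.597] [ 0.18 -0.9  -0.39]
top [0.485 0.04  1.31 ] [ 0.09 -0.   -1.  ]
[[ 9.02201495e-01 -4.31314152e-01 -7.52183942e-04]
 [-4.31314793e-01 -9.02199645e-01 -1.83015128e-03]
 [ 1.10750061e-04  1.97559328e-03 -9.99998042e-01]] 0.1
```

View pics/side.png

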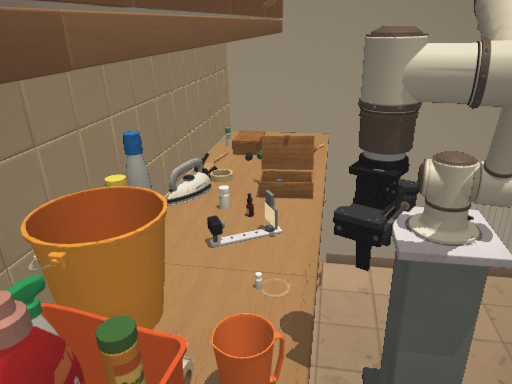

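View pics/top.png

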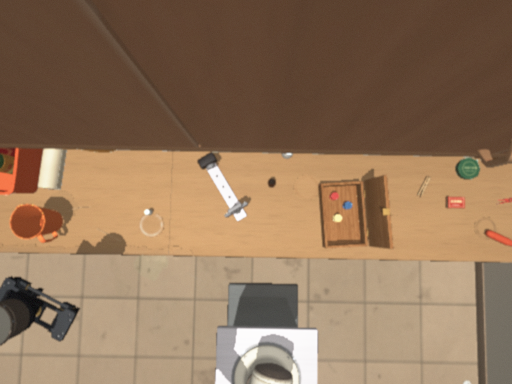

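The top view shows the mount running from the camera at (207,160) to the mirror at (235,210). The box is at (320–362, 180–247), with its lid hinged on the right at about x=365–391, and the dropper bottle is at (272,183). Next I'll measure from a world-aligned height map.

```bash
cat > h.py <<'E'
import numpy as np
def cloud(n):
    f=np.load(f"pics/{n}.npz");d=f["d"];v,u=np.mgrid[:384,:512]
    c=np.stack([u,v,np.ones_like(u)],-1)@np.linalg.inv(f["mtx"]).T*d[...,None]
    X=(c-f["t"])@f["R"]; X[d==0]=np.nan
    return f["p"],X
E
python3 - <<'E'
import cv2,numpy as np
from h import cloud
P,X=cloud("top");print("table z",np.nanmedian(X[225:235,250:310,2]))
z=X[...,2]
def rect(m,name):
    pts=X[m][:,:2].astype(np.float32)
    (c,s,a)=cv2.minAreaRect(pts); print(name,len(pts),np.round(c,4),np.round(s,4),round(a,2),"z",np.percentile(X[m][:,2],[5,50,95]).round(3))
    print(cv2.boxPoints((c,s,a)).round(3).tolist())
def roi(u0,u1,v0,v1,z0,z1):
    m=np.zeros(z.shape,bool);m[v0:v1,u0:u1]=1;return m&(z>z0)&(z<z1)
rect(roi(200,250,165,225,.006,.016),"rail")
rect(roi(195,222,150,172,.06,.1),"cam")
rect(roi(215,255,190,225,.085,.11),"mirrortop")
rect(roi(215,255,190,225,.125,.15),"tab")
rect(roi(315,366,175,250,.055,.08),"boxrim")
rect(roi(355,400,165,255,.08,.25),"lid")
rect(roi(262,282,172,194,.02,.1),"dropper")
rect(roi(275,300,145,162,.02,.15),"tablet")
c1=cv2.resize(P[140:260,190:300],None,fx=4,fy=4,interpolation=cv2.INTER_CUBIC)
S,_=cloud("side")
c2=cv2.resize(S[120:250,195:335],(440,480),interpolation=cv2.INTER_CUBIC)
c1=cv2.resize(c1,(340,480));cv2.imwrite("pics/crop.png",np.hstack([c1,c2]))
E
```

```text
table z 2.4904440135351e-05
rail 546 [0.5702 0.1485] [0.1913 0.1478] 1.09 z [0.007 0.01  0.014]
[[0.4729999899864197, 0.22100000083446503], [0.47600001096725464, 0.0729999989271164], [0.6669999957084656, 0.07599999755620956], [0.6639999747276306, 0.2240000069141388]]
cam 227 [0.6654 0.1953] [0.0434 0.0557] 30.58 z [0.067 0.081 0.085]
[[0.6330000162124634, 0.20800000429153442], [0.6610000133514404, 0.1599999964237213], [0.6980000138282776, 0.18199999630451202], [0.6700000166893005, 0.23000000417232513]]
mirrortop 54 [0.5197 0.1033] [0.0094 0.0793] 32.73 z [0.089 0.095 0.101]
[[0.49399998784065247, 0.1340000033378601], [0.5370000004768372, 0.06700000166893005], [0.5450000166893005, 0.07199999690055847], [0.5019999742507935, 0.13899999856948853]]
tab 64 [0.5233 0.1054] [0.012  0.0426] 32.96 z [0.131 0.135 0.14 ]
[[0.5070000290870667, 0.11999999731779099], [0.5299999713897705, 0.08399999886751175], [0.5400000214576721, 0.09099999815225601], [0.5170000195503235, 0.12600000202655792]]
boxrim 538 [ 0.512  -0.2314] [0.2002 0.1347] 4.36 z [0.057 0.062 0.07 ]
[[0.40700000524520874, -0.17200000
[... 183 characters left out ...]
] 4.49 z [0.088 0.154 0.199]
[[0.41600000858306885, -0.30399999022483826], [0.4180000126361847, -0.335999995470047], [0.6209999918937683, -0.3199999928474426], [0.6190000176429749, -0.2879999876022339]]
dropper 53 [ 0.6085 -0.0057] [0.022  0.0231] 7.49 z [0.033 0.061 0.083]
[[0.5960000157356262, 0.004000000189989805], [0.5989999771118164, -0.01899999938905239], [0.6209999918937683, -0.01600000075995922], [0.6179999709129333, 0.007000000216066837]]
tablet 37 [ 0.6953 -0.0529] [0.0306 0.0092] 85.83 z [0.022 0.052 0.079]
[[0.6899999976158142, -0.06800000369548798], [0.6990000009536743, -0.06800000369548798], [0.7009999752044678, -0.03799999877810478], [0.6919999718666077, -0.03700000047683716]]
```

View pics/crop.png

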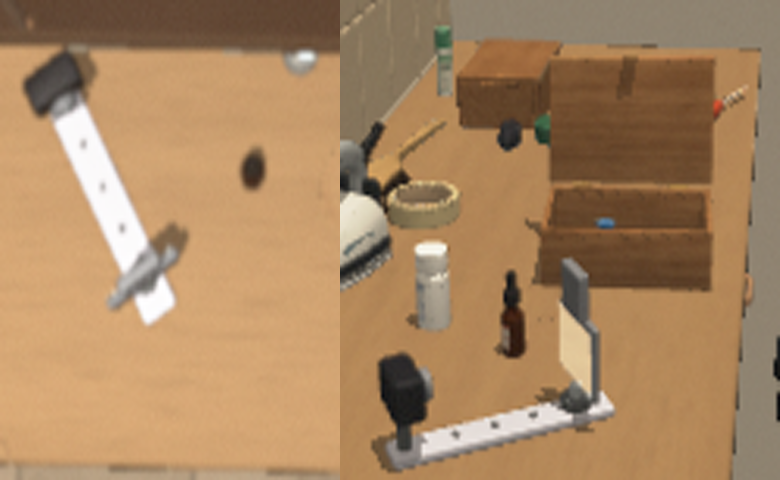

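The crop shows the mirror tab squarely facing the rail camera, and the lid leaning back with nothing in front of it. I'm moving over and behind the lid with the fingers shut.

Emit:
play_rows(commands="0.3 -0.95 0.05 0 0 -0.11;0.3 -0.95 0.05 0 0 -0.11;0.3 -0.95 0.05 0 0 -0.11;0.3 -0.95 0.05 0 0 -0.11;0.3 -0.95 0.05 0 0 -0.11;0.3 -0.95 0.05 0 0 -0.11;0.3 -0.95 0.05 0 0 -0.11;0.3 -0.95 0.05 0 0 -0.11;0.3 -0.95 0.05 0 0 -0.11;0.3 -0.95 0.05 0 0 -0.11;0.3 -0.95 0.05 0 0 -0.11;0.3 -0.95 0.05 0 0 -0.11;0.3 -0.95 0.05 0 0 -0.11;0.3 -0.95 0.05 0 0 -0.11;0.3 -0.95 0.05 0 0 -0.11;0.3 -0.95 0.05 0 0 -0.11;0.3 -0.95 0.05 0 0 -0.11;0.3 -0.95 0.05 0 0 -0.11;0.3 -0.95 0.05 0 0 -0.11;0.3 -0.95 0.05 0 0 -0.11", grip=0)

```text
time_s: 2.1
tcp_pos: [0.4494, -0.0073, 0.2524]
ee_rot: [[0.713, -0.701, -0.0], [-0.701, -0.713, 0.0], [-0.0, 0.0, -1.0]]
wrist_force: [0.0, 0.3, 0.1]
gripper_width: 0.003
gripper_force: 0.0
```

Emit:
play_rows(commands="0 -0.95 0 0 0 -0.11;0 -0.95 0 0 0 -0.11;0 -0.95 0 0 0 -0.11;0 -0.95 0 0 0 -0.11;0 -0.95 0 0 0 -0.11;0 -0.95 0 0 0 -0.11;0 -0.95 0 0 0 -0.11;0 -0.95 0 0 0 -0.11;0 -0.95 0 0 0 -0.11;0 -0.95 0 0 0 -0.11;0 -0.95 0 0 0 -0.11;0 -0.95 0 0 0 -0.11;0 -0.95 0 0 0 -0.11;0 -0.95 0 0 0 -0.11")

```text
time_s: 3.5
tcp_pos: [0.4491, -0.4061, 0.2519]
ee_rot: [[0.534, -0.846, -0.001], [-0.846, -0.534, 0.001], [-0.001, 0.0, -1.0]]
wrist_force: [0.9, -0.2, 0.4]
gripper_width: 0.007
gripper_force: 0.0
```

Emit:
play_rows(commands="0 0 -0.95 0 0 0;0 0 -0.95 0 0 0;0 0 -0.95 0 0 0;0 0.6 0 0 0 0;0 0.6 0 0 0 0;0 0.5 0 0 0 0;0 0.4 0 0 0 0;0 0.4 0 0 0 0;0 0.4 0 0 0 0;0 0.4 0 0 0 0;0 0.4 0 0 0 0;0 0.4 0 0 0 0;0 0.4 0 0 0 0;0 0.4 0 0 0 0;0 0.3 0 0 0 0")

```text
time_s: 5.0
tcp_pos: [0.4494, -0.2479, 0.167]
ee_rot: [[0.535, -0.845, -0.0], [-0.845, -0.535, 0.0], [-0.0, -0.0, -1.0]]
wrist_force: [-0.3, 0.6, -0.9]
gripper_width: 0.006
gripper_force: 0.0
```

Emit:
play_rows(commands="0 0 0 0 0 0;0 0 0 0 0 0;0 0 0 0 0 0;0 0 0 0 0 0;0 0 0 0 0 0")

```text
time_s: 5.5
tcp_pos: [0.4494, -0.2494, 0.167]
ee_rot: [[0.534, -0.845, -0.0], [-0.845, -0.534, 0.0], [-0.0, 0.0, -1.0]]
wrist_force: [-0.3, 1.1, 0.6]
gripper_width: 0.006
gripper_force: 0.0
```

```bash
cat > cap.py <<'E'
from station import cams
import cv2,numpy as np
def cap(n):
    i=cams.camera_info(n);p,d=cams.capture(n)
    np.savez(f"pics/{n}.npz",p=p,d=d,**i);return p
E
python3 - <<'E'
from cap import *
cap("top");S=cap("side")
cv2.imwrite("pics/s2.png",cv2.resize(S[100:260,190:350],(600,600)))
E
```

```text
(no output)
```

View pics/s2.png

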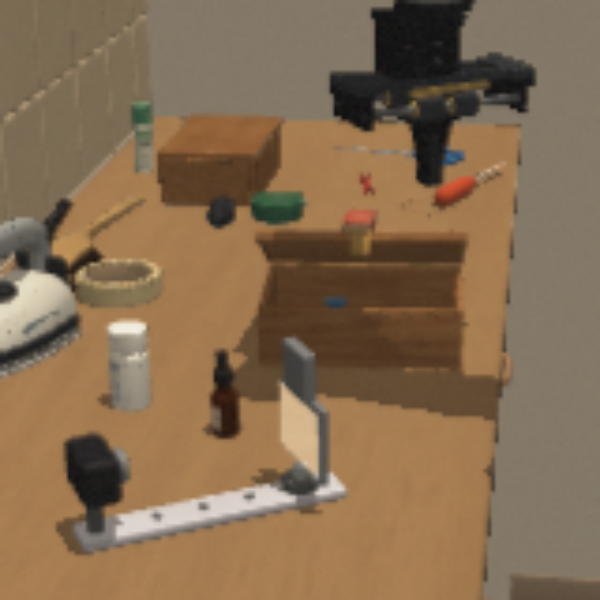

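The clasp is at about (360,240) in the crop, so the lid is partway down and still falling. I'll wait a second, moving clear toward the mirror, then check.

Emit:
play_rows(commands="0 0 0 0 0 0;0 0 0 0 0 0;0 0 0 0 0 0;0 0 0 0 0 0;0 0 0 0 0 0;0 0 0 0 0 0;0 0 0 0 0 0;0 0 0 0 0 0;0 0 0 0 0 0;0 0 0 0 0 0")

```text
time_s: 6.6
tcp_pos: [0.4495, -0.2491, 0.167]
ee_rot: [[0.535, -0.845, -0.0], [-0.845, -0.535, -0.0], [-0.0, 0.0, -1.0]]
wrist_force: [-0.8, -0.2, 0.1]
gripper_width: 0.004
gripper_force: 0.0
```

```bash
python3 - <<'E'
from cap import *
from h import cloud
cap("top");cap("side")
for n in("top","side"):
    P,X=cloud(n);c=np.array([.5125,-.234]);bx=np.array([.077,-.997]);by=np.array([.997,.077])
    x=(X[...,:2]-c)@bx;y=(X[...,:2]-c)@by
    for a in(-.05,-.03,0,.03,.05):
        m=(abs(x-a)<.008)&(y>0)&(y<.09)&(X[...,2]>.02)&(X[...,2]<.2);print(n,a,m.sum(),np.median(X[m][:,2]).round(4) if m.any() else 0)
E
```

```text
top -0.05 113 0.0728
top -0.03 115 0.0733
top 0 126 0.0734
top 0.03 95 0.0729
top 0.05 88 0.0735
side -0.05 38 0.0716
side -0.03 39 0.0721
side 0 32 0.0722
side 0.03 31 0.0715
side 0.05 32 0.0717
```

The lid is shut: it's level at about 73 mm. Next I'll hover over the mirror and refine the positions with the wrist camera.

Emit:
play_rows(commands="0.2 0.95 0.3 0 0 0;0.2 0.95 0.3 0 0 0;0.2 0.95 0.3 0 0 0;0.2 0.95 0.3 0 0 0;0.2 0.95 0.3 0 0 0;0.2 0.95 0.3 0 0 0;0.2 0.95 0.3 0 0 0;0.2 0.95 0.3 0 0 0;0.2 0.95 0.3 0 0 0;0.2 0.95 0.3 0 0 0;0.2 0.95 0 0 0 0;0.2 0.95 0 0 0 0;0 0.4 0 0 0 0;0 0 0 0 0 0;0 0 0 0 0 0", grip=50)

```text
time_s: 8.2
tcp_pos: [0.5211, 0.1044, 0.2569]
ee_rot: [[0.535, -0.845, -0.001], [-0.845, -0.535, -0.0], [0.0, 0.001, -1.0]]
wrist_force: [-0.7, 0.1, -0.6]
gripper_width: 0.569
gripper_force: 0.0
```

```bash
python3 - <<'E'
from cap import *
W=cap("wrist");S=cap("side");T=cap("top")
i=cams.camera_info("wrist");print((-i["R"].T@i["t"]).round(3),i["R"][2].round(2))
cv2.imwrite("pics/w3.png",np.hstack([cv2.resize(W,(480,360)),cv2.resize(S[150:210,240:340],(320,192))[:, :].copy() if 0 else cv2.copyMakeBorder(cv2.resize(S[150:210,240:340],(320,192)),0,168,0,0,0)]))
E
```

```text
[0.56  0.041 0.419] [-0.15  0.23 -0.96]
```

View pics/w3.png

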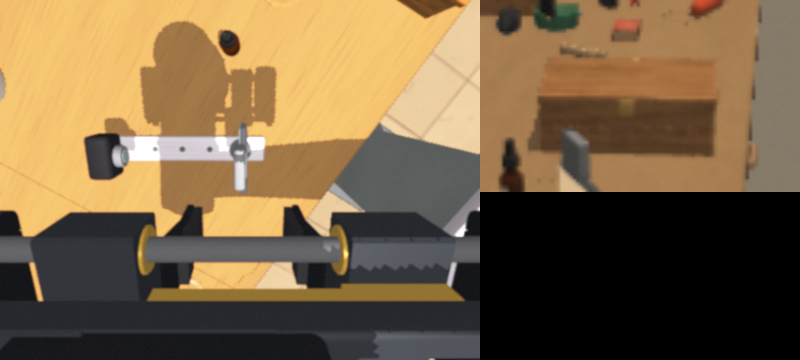

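The wrist view shows the rail at (85–265, ~150) and the tab at (240,150). The side inset shows the shut box, with the clasp at side pixel (286,183). I'll get precise numbers from the clouds.

```bash
python3 - <<'E'
import numpy as np,cv2
from h import cloud
P,X=cloud("wrist");z=X[...,2]
m0=np.hypot(X[...,0]-.59,X[...,1]-.15)<.15
def rect(m,n):
    c,s,a=cv2.minAreaRect(X[m][:,:2].astype(np.float32));print(n,m.sum(),np.round(c,4),np.round(s,4),round(a,2),np.median(X[m][:,:2],0).round(4))
    return np.array(c)
print("table",np.nanmedian(z[300//1:301,300:301]))
near=np.hypot(X[...,0]-.523,X[...,1]-.105)<.05
tab=rect(near&(z>.131)&(z<.145),"tab")
rect(near&(z>.092)&(z<.1),"frame")
# rail: white pixels, height ~10mm
w=m0&(P.min(2)>150)&(abs(z-.01)<.004);w=cv2.morphologyEx(w.astype(np.uint8),cv2.MORPH_OPEN,np.ones((3,3)))>0
rect(w,"rail")
pts=X[w][:,:2];u=np.linalg.svd(pts-pts.mean(0),full_matrices=0)[2][0];print("rail dir",np.degrees(np.arctan2(u[1],u[0])))
cam=rect(m0&(np.hypot(X[...,0]-.665,X[...,1]-.195)<.05)&(z>.076)&(z<.086),"cam");d=cam-tab;print("cam dir",np.degrees(np.arctan2(d[1],d[0])))
S,Y=cloud("side");hsv=cv2.cvtColor(S,cv2.COLOR_BGR2HSV)
print("clasp px",Y[182:186,284:288].reshape(-1,3).mean(0).round(4))
T,Z=cloud("top");c=Z[...,:2]-[.5125,-.234];q=(np.abs(c@[.077,-.997])<.09)&(np.abs(c@[.997,.077])<.12)&(Z[...,2]>.066)&(Z[...,2]<.08)
cc,s,a=cv2.minAreaRect(Z[q][:,:2].astype(np.float32));b=cv2.boxPoints((cc,s,a));b=b[b[:,1].argsort()][2:];print("lid",cc,s,a,"front mid",b.mean(0))
E
```

```text
table -0.8808715553749666
tab 552 [0.5237 0.1058] [0.012  0.0432] 31.77 [0.5242 0.1052]
frame 236 [0.5221 0.1049] [0.0129 0.0791] 32.5 [0.5319 0.084 ]
rail 3184 [0.5826 0.1436] [0.209  0.0355] 32.27 [0.5916 0.1479]
rail dir -147.91357798696586
cam 1273 [0.6674 0.1959] [0.0386 0.0541] 31.94 [0.67  0.196]
cam dir 32.096303047606376
clasp px [ 0.5106 -0.1592  0.0578]
lid (0.511535108089447, -0.22776786983013153) (0.20427581667900085, 0.13999499380588531) 4.953998565673828 front mid [ 0.5054904  -0.15803185]
```

Emit:
play_rows(commands="0.08 0.04 -0.9 0 0 0;0 0 -0.9 0 0 0;0 0 -0.9 0 0 0;0 0 -0.9 0 0 0;0 0 -0.9 0 0 0;0 0 -0.5 0 0 0;0 0 -0.1 0 0 0;0 0 0 0 0 0;0 0 0 0 0 0")

```text
time_s: 9.25
tcp_pos: [0.5247, 0.1061, 0.1052]
ee_rot: [[0.534, -0.845, 0.002], [-0.845, -0.534, 0.001], [0.0, -0.002, -1.0]]
wrist_force: [0.4, -0.2, -0.0]
gripper_width: 0.577
gripper_force: 0.0
```

```bash
python3 - <<'E'
from cap import *
W=cap("wrist");cv2.imwrite("pics/w4.png",W)
E
```

```text
(no output)
```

View pics/w4.png

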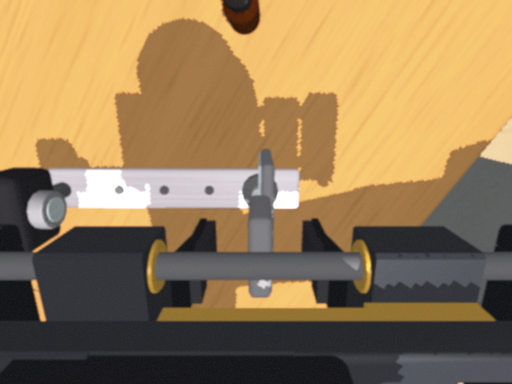

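The tab (x≈260) sits centred between the fingers at 205 and 315. Closing.

Emit:
play_rows(commands="0 0 0 0 0 0;0 0 0 0 0 0;0 0 0 0 0 0;0 0 0 0 0 0;0 0 0 0 0 0;0 0 0 0 0 0;0 0 0 0 0 0;0 0 0 0 0 0", grip=0)

```text
time_s: 10.1
tcp_pos: [0.524, 0.1062, 0.104]
ee_rot: [[0.535, -0.845, 0.0], [-0.845, -0.535, 0.0], [-0.0, -0.0, -1.0]]
wrist_force: [1.0, 0.9, -0.1]
gripper_width: 0.133
gripper_force: 30.0
```

Emit:
play_rows(commands="0 0 0 0 0 -0.2;0 0 0 0 0 -0.4;0 0 0 0 0 -0.4;0 0 0 0 0 -0.4;0 0 0 0 0 -0.4;0 0 0 0 0 -0.4;0 0 0 0 0 -0.4;0 0 0 0 0 -0.4;0 0 0 0 0 -0.4;0 0 0 0 0 -0.4;0 0 0 0 0 -0.4;0 0 0 0 0 -0.4;0 0 0 0 0 -0.4;0 0 0 0 0 -0.4;0 0 0 0 0 -0.4;0 0 0 0 0 -0.4;0 0 0 0 0 -0.4;0 0 0 0 0 -0.4;0 0 0 0 0 -0.3;0 0 0 0 0 -0.02")

```text
time_s: 12.1
tcp_pos: [0.525, 0.1063, 0.1041]
ee_rot: [[-0.509, -0.861, 0.002], [-0.861, 0.509, 0.0], [-0.002, -0.002, -1.0]]
wrist_force: [4.8, -1.3, -3.7]
gripper_width: 0.132
gripper_force: 30.0
```

Emit:
play_rows(commands="0 0 0 0 0 0;0 0 0 0 0 0;0 0 0 0 0 0")

```text
time_s: 12.4
tcp_pos: [0.525, 0.1063, 0.1041]
ee_rot: [[-0.508, -0.861, 0.002], [-0.861, 0.508, 0.0], [-0.002, -0.002, -1.0]]
wrist_force: [5.6, -0.9, -3.7]
gripper_width: 0.134
gripper_force: 30.0
```

```bash
python3 - <<'E'
from cap import *
from h import cloud
from station import r
W=cap("wrist");S=cap("side");cap("top")
s=r.sense();R=s["ee_rot"];print(np.degrees(np.arctan2(R[1][1],R[0][1])),s["moment"],s["joints"])
cv2.imwrite("pics/w5.png",np.hstack([cv2.resize(W,(480,360)),cv2.resize(S[160:262,190:280],(318,360))]))
P,X=cloud("wrist");z=X[...,2]
near=np.hypot(X[...,0]-.5235,X[...,1]-.1055)<.05
for lo,hi in((.09,.101),(.12,.14),(.128,.142)):
    m=near&(z>lo)&(z<hi)
    if m.sum()>5:
        v,u=np.where(m);print(lo,m.sum(),u.min(),u.max(),v.min(),v.max(),cv2.minAreaRect(X[m][:,:2].astype(np.float32)))
Y=cloud("side")[1]
d=Y-[.5235,.1055,.065];m=(np.linalg.norm(d[...,:2],axis=-1)<.037)&(abs(d[...,2])<.022)
pts=Y[m];print(m.sum())
if m.sum()>10:
    u=np.linalg.svd(pts[:,:2]-np.median(pts[:,:2],0),full_matrices=0)[2][0];print("mirror plane dir",np.degrees(np.arctan2(u[1],u[0])))
T,Z=cloud("top");d=np.hypot(Z[...,0]-.6085,Z[...,1]+.0057)<.03;print("dropper",np.median(Z[d&(Z[...,2]>.03)&(Z[...,2]<.1)],0))
c=Z[...,:2]-[.5125,-.234];q=(np.abs(c@[.077,-.997])<.06)&(np.abs(c@[.997,.077])<.09);print("lid z",np.nanpercentile(Z[q][:,2],[5,50,95]))
E
```

```text
149.4501030770722 [-0.23982047 -1.64775352  0.12739734] [ 2.88251875e+01  2.02136135e+01 -2.14288527e+01  5.42212421e-02
 -4.82244962e+01 -5.94110764e+01]
0.09 560 248 272 162 220 ((0.5114070177078247, 0.08730088174343109), (0.03571583330631256, 0.014251647517085075), 60.08866500854492)
0.12 2144 226 291 207 298 ((0.5200955271720886, 0.1060430258512497), (0.043050311505794525, 0.029810521751642227), 78.63926696777344)
0.128 1864 226 291 213 298 ((0.5200955271720886, 0.1060430258512497), (0.043050311505794525, 0.029810521751642227), 78.63926696777344)
195
mirror plane dir 59.986179782262845
dropper [ 0.60647705 -0.00348227  0.06129991]
lid z [0.06942948 0.07343585 0.07766793]
```

View pics/w5.png

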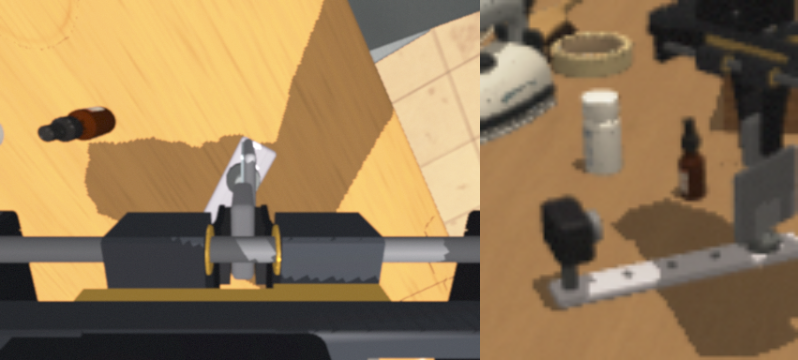

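The mirror is held at about 62.7°. The tool reads a normal of −30.6° against a target of −30.6°, and the clouds read −30.0°. In the side inset the dropper and tablet bottles are standing, and the lid is level. Handing in.

```bash
python3 -c "
from station import r
print(r.finish_job())"
```

```text
the job is handed in; nothing more can be done
None
```

The job is handed in: the lid is fully shut (level at 73 mm), and the mirror is gripped and held still at about 62.5°, within about 0.6° of the angle I calculated to centre the clasp. The dropper and tablet bottles are still standing; I didn't re-check the vial, but the arm never came near it.

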